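# Set the castle nut of an idler pulley and lock it with its pin

## Task

Screw the castle nut on the pulley bracket's spindle clockwise until you feel it begin to tighten on its washer, then carry on to the very next position where a pair of its slots lines up with the cross hole in the spindle, and no further. Then push the locking pin gently through slot, hole and slot until its shoulder is up against the nut, let go of it, and leave the other things where they are.

Things in the scene. Friction and masses are not known exactly. Their poses are not given: they have to be found in the camera images.
- bracket: Aluminium plate 116 (x) x 92 (y) x 12 mm fixed to the bench, with boss, dark pulley (64 mm dia) and upright steel spindle, 30 mm thread, on its z axis. Origin: underside centre, z up. The pulley hub's top (55 mm dia) is at z 52 and rides on a stiff wave spring. The spindle's cross hole runs along bracket y; a dark line on the spindle's end (z 104) runs the same way.
- cross_hole (a point): Centre of the cross hole, on the spindle's axis, 85 mm above the bench. The hole is 8 x 8 mm, right through along bracket y, and can be entered from either end; seen only through the nut's slots. This point's axes are the bracket's.
- castle_nut: Steel castle nut on the spindle: hexagon 46 mm across flats, 24 mm high; above it a crown 42 mm dia, 9 mm high, with six slots 9 mm wide, one above the middle of each flat: along its y axis and every 60 deg. Origin: middle of underside, z about 0.056, z up. Clockwise from above tightens, sinking 6 mm a turn. Drag 0.08 N m; once on the washer torque climbs some 0.5 N m per rad.
- washer: Loose steel lock washer, 51 mm dia, 33 mm bore, 4 mm thick, round the spindle between pulley hub (z 52) and nut. The nut starts 0.8 to 2.2 mm above it and turns 0.8 to 2.3 rad before it touches: one or two line-ups pass while it is still loose. The right one comes 0.5 to 1 rad after first touch and nips the washer with 6 to 27 N. Origin: middle of underside.
- locking_pin: Loose locking pin lying on the bench: steel shank 6 mm dia, 64 mm long with tapered tip along its +x, 13 mm collar, and behind that a black grip 42 (x) x 16 (y) x 14 mm high, reaching from 3 to 45 mm behind the shoulder. About 70 g. Origin: at the shoulder, under the shank at bench level; z up. The shank's axis is 7 mm above the origin.
- pin_tip (a point): Tip of the pin's shank, on its axis, 64 mm ahead of the shoulder.
- pin_shoulder (a point): On the pin's axis where the shank leaves the collar. Fully home, the collar meets the nut's flat and this point is 23 mm from the spindle's axis; let go, the grip droops a little.
- spigot_1: Bystander: flanged turned bush, 51 mm wide, 46 mm tall, standing. Leave it where it is.
- flange_ring: Bystander: low flanged ring, 62 mm wide, 19 mm tall. Leave it where it is.
- rotor_1: Bystander: small wound motor rotor lying on its side, 85 mm long, 30 mm thick. Leave it where it is.
- oil_bottle: Bystander: slim dropper bottle, 32 mm wide, 124 mm tall, standing. Leave it standing where it is.
- caliper: Bystander: slide caliper lying flat, 212 x 73 x 12 mm. Leave it where it is.

How it is judged:
On the way, in this order (a step that is already met when the one before it is completed fails the run):
1. the nut nips the washer (6 to 27 N) with a pair of slots on the cross hole (within 0.1 rad) (contact force between castle_nut and washer between 6 and 27 N and (angle between the y axis of castle_nut and the y axis of bracket, either way round below 0.1 rad or angle between the y axis of castle_nut and the y axis of bracket, either way round between 0.947 and 1.147 rad)), for 0.2 s.
2. the locking pin is through slots and hole, up to its shoulder (horizontal distance between pin_shoulder and cross_hole below 0.03 m and horizontal distance between pin_tip and cross_hole above 0.03 m and angle between the x axis of locking_pin and the y axis of bracket, either way round below 0.25 rad and x of pin_tip in the frame of cross_hole between -0.006 and 0.006 m and z of pin_tip in the frame of cross_hole between -0.009 and 0.009 m), for 0.2 s.
At the end, for the whole second after the job is handed in: The nut nips the washer with 6 to 27 N, a slot pair within 0.1 rad of the cross hole; the pin lies at rest through slots and hole (within 0.25 rad and 6 mm sideways, 9 mm in height), shoulder within 30 mm of the spindle's axis, tip over 30 mm out beyond it (all of step 1 and all of step 2 and linear speed of locking_pin below 0.02 m/s); the robot touches nothing.
It fails at once if the nut is jammed down on the washer with over 80 N (contact force between castle_nut and washer above 80 N).
It fails at once if the pin is forced: over 25 N against nut or spindle (contact force between locking_pin and castle_nut above 25 N or contact force between locking_pin and bracket above 25 N).
It fails at once if a bystander is shifted by over 30 mm (distance of any of spigot_1, flange_ring, rotor_1, oil_bottle, caliper from where it was at the start of the episode above 0.03 m).
It also fails if it takes over 64 s, if anything falls off the work surface, if the arm or the gripper's body presses on something with over 40 N, if the wrist force passes 120 N, or if a joint passes its speed limit or range.

## Robot

A 6-joint arm with a two-finger parallel gripper is mounted at the origin on a cart in front of the work surface, level with it; the furniture and walls round the work are solid. World frame = base frame: x ahead of the robot, y to its left, z up, the work surface at z = 0. Lengths are in m, angles in rad, forces in N, time in s.
With the tool pointing down it reaches from about 0.35 to 0.775 m from the base axis. Payload 7.3 kg.
Tool frame: the origin (TCP) lies on the centre line of the jaws, within the pads' length; the fingertips stand 17 mm ahead of it and the grasp point (between the pads) lies 2 mm behind it (robot.tip_extent is the distance from the TCP to the fingertips, in m); z points along the fingers, y is the line along which they close (so a half turn about z gives the same grasp; the last joint's range is limited). The gripper opens to 92 mm and grips with 3 to 60 N. Pads are 19 mm wide; open, the fingers measure 130 mm over their backs; the gripper's body (75 mm by 190 mm) begins 47 mm behind the grasp point.
Start: joints at [-1.485, 0.342, 1.524, -0, 1.275, -0.146], TCP at [0.121, -0.511, 0.244] pointing down, gripper open.
Joint ranges: [-2.53, 2.53], [-0.77, 2.02], [0.04, 2.7], [-1, 4.14], [0.28, 2.66], [-3.11, 3.11]. Speed limits (rad/s): [2.57, 2.57, 3.14, 3.14, 3.14, 3.14].

## Interface

Orientations are given as [roll, pitch, yaw] about the fixed x, y, z axes, in that order (R = Rz(yaw) Ry(pitch) Rx(roll)).
In Python, from cell import robot gives the robot as it stands.
- The arm moves only by the tool step_arm, never from a script. Its argument "motion" is a list of rows, each a list of 2 entries, a list of its own where there are three numbers: the shift along the tool's x, y, z in units of 60 mm (1.0 is 60 mm), then the turn about the tool's z in rad. In form: [[[x, y, z], spin], ...]. A call has 1 to 10 rows; each row is the pose to reach, as a shift and turn from the pose commanded when the call began, along the tool's axes at that moment; what a row does not reach only later rows make up. A row lasts 1/8 s, in which the tool goes at most 62.5 mm and 10.7 degrees, less where a joint would pass 70% of its speed; a pose out of reach is approached as far as the arm can. A call with a gripper value outside its range is refused whole. "hand" is the closure in counts, from 0 (fully open) to 255 (shut), set as the call begins (left out, the last holds). The fingers move at their own pace and stop on an object; "squeeze" is the grip in N (left out, the last holds). Time passes only in rows, so rows that repeat a pose let the fingers close. It gives the time, the measured TCP pose, the force, the opening and the grip force at its end, in the units of the state.
- robot.observe(): the state, without advancing time (a new reading comes with each control period).
- robot.read_camera(name): name is "scene" or "side" or "wrist"; returns a dict with "pixels" (420x560x3 uint8, red, green, blue), "intrinsics" (3x3 intrinsics, pixels), "xyz" and "rotation" of the camera in the world; the wrist camera has in their place "T_tool_cam" (4x4, takes a point from camera to tool coordinates, whose origin is the TCP and whose axes are the flange's). Camera axes: x right, y up, looking along -z (the intrinsics and any distortion apply to the point x, -y, -z); pixel columns grow to the right and rows downward; lengths in m; the calibration is good to about 2 mm. The wrist camera is an equidistant fisheye: a pixel r from the principal point sees the ray r / f radians off the axis. A picture is of the moment at which its call begins: read the wrist's pose just before it. There is no depth.
- robot.hand_in(): hands the job in; it is judged then, once.
The state is a dict: "time": time; "qpos": joint angles; "qvel": joint speeds; "joint_efforts": joint torques, N m; "tool_pos": TCP position; "tool_rot": TCP orientation; "contact_force": force on the tool from outside, world axes, zero at the start; "torque": the same for the moment, N m; "opening": finger opening in m; "grip_force": force on a finger pad.
Only numpy, scipy, OpenCV 4.12 (cv2) and the standard library are available. Lean on these libraries where they do the work, as an engineer would, in place of code of your own. Each camera call takes 0.05 s, during which the arm holds its last target. There are 200 camera calls.

## Working session

There is one attempt and no reset: what is moved stays moved. The work goes in short steps, Python scripts to look and compute and a tool call to move; the robot and the scene stay as the last step left them, time stands still between calls to the robot, and variables do not carry over. Pictures are saved under pics/ and viewed, at most 10 in all, crops included, and the job is handed in when it is done.

Besides the shell and the picture viewer there is one more tool, called after "Call:" in YAML: its name, and indented under it one key for each argument. step_arm: Moves the arm, as the interface text tells. Its arguments: {"type":"object","properties":{"motion":{"type":"array"},"hand":{"type":"number"},"squeeze":{"type":"number"}},"required":["motion"]}

```bash
mkdir -p pics; ls; cat > h.py <<'E'
import numpy as np, cv2, json
from cell import robot
from scipy.spatial.transform import Rotation as R
def snap(n,f,crop=None,s=1):
    o=robot.observe(); c=robot.read_camera(n); p=c["pixels"][:,:,::-1]
    np.save('pics/'+f+'.npy',p)
    json.dump({k:np.array(v).tolist() for k,v in c.items() if k!='pixels'}|{'tp':np.array(o['tool_pos']).tolist(),'tr':np.array(o['tool_rot']).tolist()},open('pics/'+f+'.json','w'))
    save(f,f,crop,s); return c
def save(f,g,crop=None,s=1):
    p=np.load('pics/'+f+'.npy')
    if crop: p=p[crop[1]:crop[3],crop[0]:crop[2]]
    cv2.imwrite('pics/'+g+'.png',cv2.resize(p,None,fx=s,fy=s,interpolation=cv2.INTER_CUBIC))
def ray(f,u,v):
    d=json.load(open('pics/'+f+'.json')); K=np.array(d['intrinsics'])
    x=(u-K[0,2])/K[0,0]; y=(v-K[1,2])/K[1,1]
    if 'T_tool_cam' in d:
        r=np.hypot(x,y); k=np.array([x/r*np.sin(r),y/r*np.sin(r),np.cos(r)]) if r>1e-9 else np.array([0,0,1.])
        T=np.array(d['T_tool_cam']); Rt=R.from_euler('xyz',d['tr']).as_matrix()
        k=np.array([k[0],-k[1],-k[2]])
        return np.array(d['tp'])+Rt@T[:3,3], Rt@T[:3,:3]@k
    k=np.array([x,-y,-1]); return np.array(d['xyz']), np.array(d['rotation'])@k
def atz(f,u,v,z):
    o,k=ray(f,u,v); return o+k*(z-o[2])/k[2]
def proj(f,P):
    d=json.load(open('pics/'+f+'.json')); K=np.array(d['intrinsics'])
    if 'T_tool_cam' in d:
        T=np.array(d['T_tool_cam']); Rt=R.from_euler('xyz',d['tr']).as_matrix()
        c=T[:3,:3].T@(Rt.T@(np.array(P)-d['tp'])-T[:3,3]); c=c*[1,-1,-1]
        th=np.arctan2(np.hypot(c[0],c[1]),c[2]); q=c[:2]/np.hypot(c[0],c[1])*th
    else:
        c=np.array(d['rotation']).T@(np.array(P)-d['xyz']); q=np.array([c[0],-c[1]])/-c[2]
    return q*[K[0,0],K[1,1]]+K[:2,2]
E
python3 - <<'E'
from h import *
for n in("scene","side","wrist"):
    c=snap(n,n+'0'); print(n,{k:np.round(v,3).tolist() for k,v in c.items() if k!='pixels'})
print(robot.observe())
a=cv2.imread('pics/scene0.png');b=cv2.imread('pics/side0.png')
E
```

```text
pics
scene {'intrinsics': [[448.352, 0.0, 270.952], [0.0, 448.352, 204.398], [0.0, 0.0, 1.0]], 'xyz': [0.171, 0.467, 0.718], 'rotation': [0.834, 0.022, -2.603]}
side {'intrinsics': [[455.133, 0.0, 269.742], [0.0, 455.133, 205.191], [0.0, 0.0, 1.0]], 'xyz': [0.355, -0.552, 0.878], 'rotation': [0.489, 0.006, -0.454]}
wrist {'intrinsics': [[325.192, 0.0, 278.753], [0.0, 325.192, 212.789], [0.0, 0.0, 1.0]], 'T_tool_cam': [[-0.0, 0.956, 0.293, 0.079], [1.0, 0.0, 0.0, -0.0], [0.0, 0.293, -0.956, -0.141], [0.0, 0.0, 0.0, 1.0]]}
{'time': 0.15, 'qpos': array([-1.48500438e+00,  3.42554514e-01,  1.52479277e+00, -3.35730809e-05,
        1.27540437e+00, -1.46070349e-01]), 'qvel': array([ 0.00038625, -0.00288969, -0.00188668,  0.00029421, -0.00010626,
       -0.00039037]), 'joint_efforts': array([ 2.39051966e-03, -4.31469476e+01, -2.44353944e+01,  7.18216016e-02,
        5.37171133e-02, -7.89949354e-05]), 'tool_pos': array([ 0.12059132, -0.51066792,  0.24321053]), 'tool_rot': array([-3.14044133e+00, -1.36927918e-04,  2.31872014e-01]), 'contact_force': array([ 0.72859952, -0.53661559, -0.56656993]), 'torque': array([ 0.0191317 , -0.02594205, -0.00489449]), 'grip_force': 0.0, 'opening': 0.09165932540092671}
```

```bash
sed -i "s/np.array(d\['rotation'\])@k/R.from_euler('xyz',d['rotation']).as_matrix()@k/; s/np.array(d\['rotation'\]).T@/R.from_euler('xyz',d['rotation']).as_matrix().T@/" h.py; python3 -c "
from h import *
save('side0','side0b',s=1.4);save('scene0','scene0b',s=1.4)"
```

```text
(no output)
```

View pics/side0b.png

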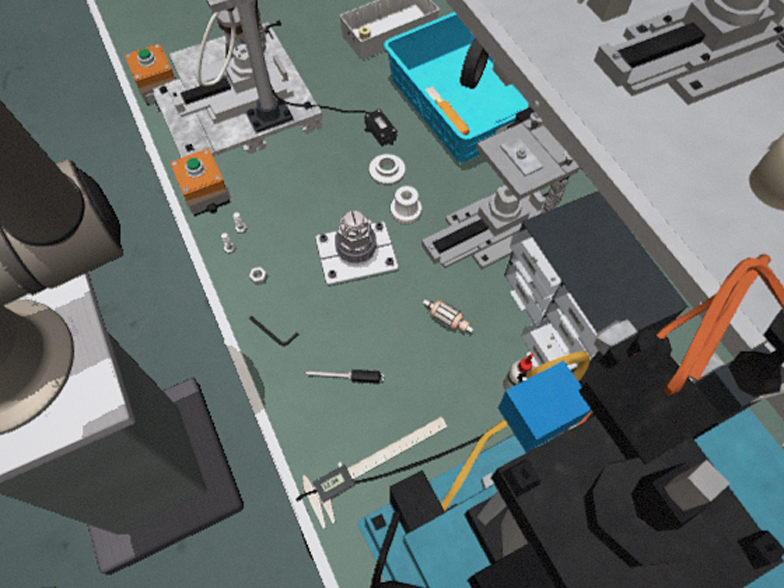

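View pics/scene0b.png

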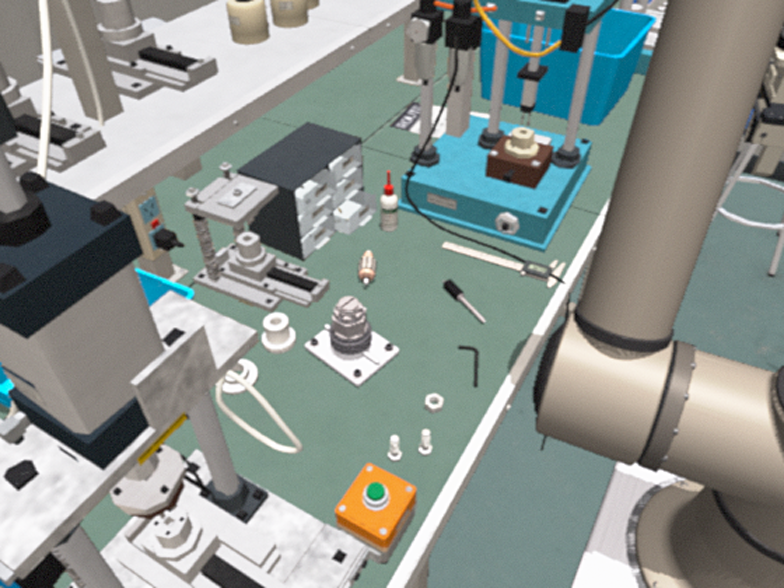

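The side picture shows the bracket around (356,250), with the nut at (354,225). The pin has its tip at about (307,374) and its grip at about (383,377), with the caliper below. The scene picture agrees. I'll enlarge both for measuring.

```bash
python3 - <<'E'
from h import *
save('side0','a',(210,135,300,285),4)
a=cv2.imread('pics/a.png')
save('scene0','b',(210,190,360,290),4)
b=cv2.imread('pics/b.png')
w=np.load('pics/wrist0.npy')
c=np.zeros((600,800,3),np.uint8); c[:600,:360]=a; c[:400,362:]=b[:400,:438]
cv2.imwrite('pics/ab.png',c)
for u,v in [(307,374),(351,376),(383,378),(317,238),(384,221),(398,266),(328,283)]:
    print(u,v,atz('side0',u/1.4,v/1.4,.012 if v<300 else .007).round(4))
E
```

```text
307 374 [ 0.4001 -0.2151  0.007 ]
351 376 [ 0.4559 -0.2459  0.007 ]
383 378 [ 0.496 -0.269  0.007]
317 238 [ 0.5048 -0.0114  0.012 ]
384 221 [ 0.6158 -0.0297  0.012 ]
398 266 [ 0.598  -0.1152  0.012 ]
328 283 [ 0.4873 -0.0944  0.012 ]
```

View pics/ab.png

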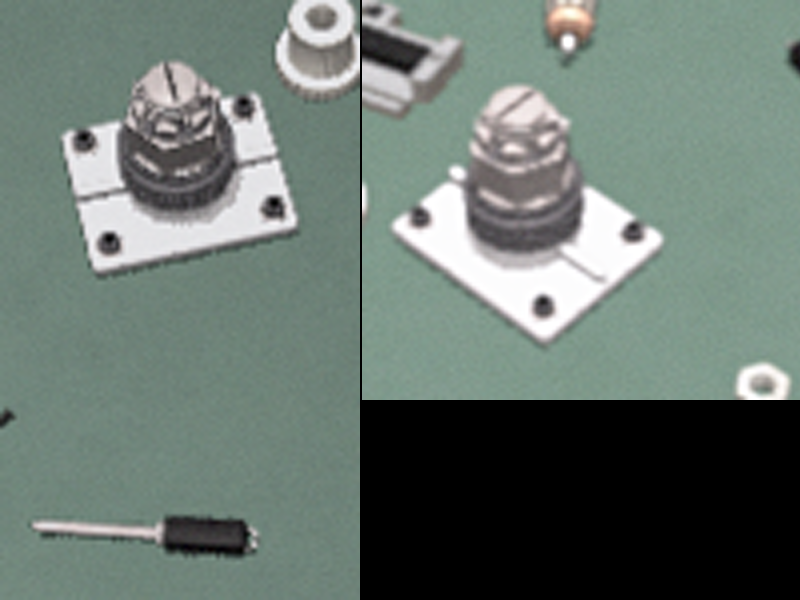

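The bracket measures about 113 x 86 mm (116 x 92 expected, with rounded corners). Its centre is at about (0.551,-0.063) and its yaw about -0.17. The pin is 110 mm long (109 expected), yaw about 150°. Next I move above the nut.

Call:
step_arm:
  motion:
    - [[8.7,-5.6,0.2],0]
    - [[8.7,-5.6,0.2],0]
    - [[8.7,-5.6,0.2],0]
    - [[8.7,-5.6,0.2],0]
    - [[8.7,-5.6,0.2],0]
    - [[8.7,-5.6,0.2],0]
    - [[8.7,-5.6,0.2],0]
    - [[8.7,-5.6,0.2],0]
    - [[8.7,-5.6,0.2],0]
    - [[8.7,-5.6,0.2],0]
  hand: 0
  squeeze: 60

```text
time: 1.4
tool_pos: [0.5526, -0.0621, 0.2315]
tool_rot: [3.141, 0.0, 0.232]
contact_force: [0.4, -0.4, 0.1]
opening: 0.0919
grip_force: 0.0
```

Call:
step_arm:
  motion:
    - [[0,0,0],0]
    - [[0,0,0],0]
    - [[0,0,0],0]

```text
time: 1.78
tool_pos: [0.5508, -0.0651, 0.2317]
tool_rot: [3.141, 0.0, 0.23]
contact_force: [-0.0, -0.4, 0.6]
opening: 0.0913
grip_force: 0.0
```

```bash
python3 - <<'E'
from h import *
snap('wrist','w1',s=1.4)
o=robot.observe();print({k:np.round(o[k],4) for k in('time','qpos','tool_pos','tool_rot','contact_force','torque')})
p=proj('w1',[.5515,-.0627,.09]);print(p)
x,y=map(int,p);x=min(max(x,75),485);y=min(max(y,75),345)
save('w1','w1b',(max(x-90,0),max(y-70,0),x+90,y+70),4)
print(max(x-90,0),max(y-70,0))
E
```

```text
{'time': np.float64(1.825), 'qpos': array([-2.5580e-01,  4.0570e-01,  1.4605e+00, -3.0000e-04,  1.2753e+00,
        1.0851e+00]), 'tool_pos': array([ 0.5508, -0.0652,  0.2319]), 'tool_rot': array([3.1413e+00, 1.0000e-04, 2.3000e-01]), 'contact_force': array([0.3418, 0.639 , 0.0782]), 'torque': array([ 0.0065, -0.0157, -0.0434])}
[276.70751264 203.4473827 ]
186 133
```

View pics/w1b.png

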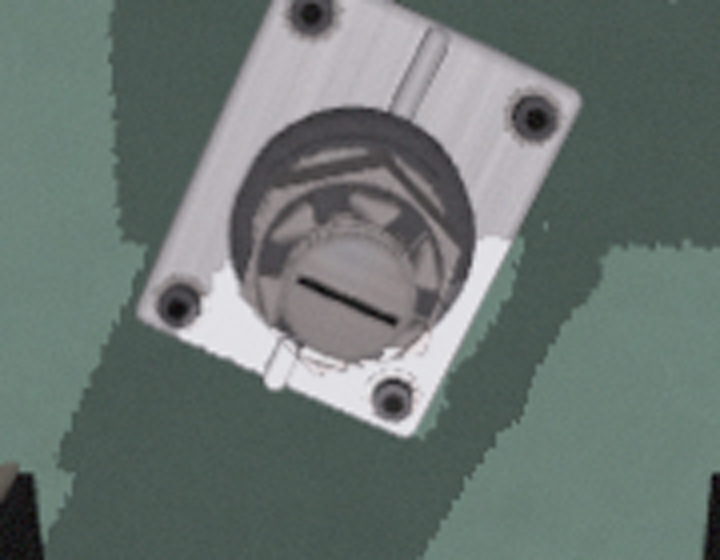

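The picture shows the spindle end's line running from about (298,278) to (398,322) in the crop. Hexagon corners are near (265,190), (390,158) and (460,245), with the merlons over them. I'll measure these next.

```bash
python3 - <<'E'
from h import *
A=lambda u,v,z: atz('w1',186+u/4,133+v/4,z)
f=lambda a,b: np.arctan2(*(b-a)[1::-1])
a,b=A(298,278,.104),A(398,322,.104); print('line',a.round(4),b.round(4),f(a,b), 'spindle c',A(348,299,.104).round(4))
c=[A(*q,.012) for q in((275,5),(582,98),(412,437),(137,312))]
print(np.round(c,4)); print('ctr',(c[1]+c[3])/2, 'long',f(c[1],c[2]),f(c[0],c[3]),'short',f(c[3],c[2]), np.linalg.norm(c[1]-c[2]),np.linalg.norm(c[3]-c[2]))
s=A(348,299,.104)
for q in((265,190),(390,158),(460,245)):
    p=A(*q,.080); d=p-s; print('corner',p.round(4),np.hypot(*d[:2]).round(4),np.degrees(np.arctan2(d[1],d[0])).round(1))
# predicted overlays: circles and hexagon variants
save('w1','w1c',(216,148,321,233),7)
I=cv2.imread('pics/w1c.png')
E
```

```text
line [ 0.5529 -0.0482  0.104 ] [ 0.5482 -0.0714  0.104 ] -1.7716511112744302 spindle c [ 0.5508 -0.0597  0.104 ]
[[ 0.6022 -0.0256  0.012 ]
 [ 0.5967 -0.1149  0.012 ]
 [ 0.4868 -0.0923  0.012 ]
 [ 0.5065 -0.0047  0.012 ]]
ctr [ 0.55162138 -0.05979712  0.012     ] long 2.9395454292468166 2.9272186293770606 short -1.791730872497994 0.11217850211824157 0.08978593001349522
corner [ 0.565  -0.0364  0.08  ] 0.0273 58.6
corner [ 0.5788 -0.0627  0.08  ] 0.0281 -6.1
corner [ 0.5626 -0.0832  0.08  ] 0.0263 -63.5
```

View pics/w1c.png

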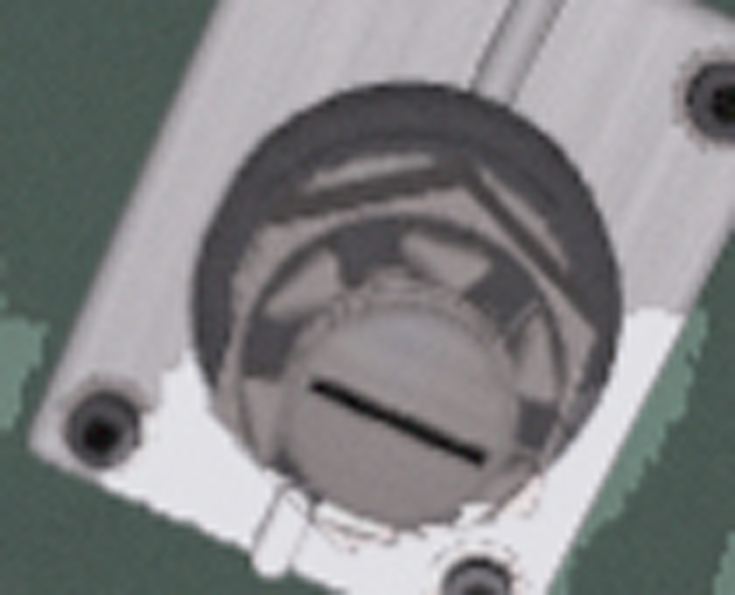

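```bash
python3 - <<'E'
from h import *
A=lambda u,v,z: atz('w1',216+(u-3)/7,148+(v-3)/7,z)
s=A(400,421,.104);print(s)
for n,z,L in(('corner',.0805,((262,225),(465,182),(594,337))),('slot',.083,((366,250),(505,285),(268,355),(540,422))),('merlon',.0905,((303,285),(445,258),(536,355)))):
  for q in L:
    d=A(*q,z)-s; print(n,np.hypot(*d[:2]).round(4),np.degrees(np.arctan2(d[1],d[0])).round(1))
E
```

```text
[ 0.55079083 -0.05942012  0.104     ]
corner 0.0271 55.9
corner 0.0269 -4.5
corner 0.0258 -66.1
slot 0.0177 28.6
slot 0.0182 -34.1
slot 0.018 93.7
slot 0.0192 -95.8
merlon 0.0189 54.8
merlon 0.0184 -4.3
merlon 0.0179 -61.0
```

Nut slots are at about 26° mod 60 in world and the spindle's y axis is at about 78.3°. Line-ups therefore come at turns of about 0.13, 1.18, 2.23 and 3.28 rad. Given the touch window, 2.23 is expected, and I'll check it by torque. I'll take tool yaw to about 116° so the jaws close on flats.

Call:
step_arm:
  motion:
    - [[0.025,-0.075,0],-1.795]
    - [[0.025,-0.075,0],-1.795]
    - [[0.025,-0.075,0],-1.795]
    - [[0.025,-0.075,0],-1.795]
    - [[0.025,-0.075,0],-1.795]
    - [[0.025,-0.075,0],-1.795]
    - [[0.025,-0.075,0],-1.795]
    - [[0.025,-0.075,0],-1.795]
    - [[0.025,-0.075,0],-1.795]
    - [[0.025,-0.075,0],-1.795]

```text
time: 3.08
tool_pos: [0.5514, -0.0604, 0.232]
tool_rot: [3.141, 0.0, 2.029]
contact_force: [0.2, 0.1, 0.1]
opening: 0.0918
grip_force: 0.0
```

Call:
step_arm:
  motion:
    - [[0,0,0.8],0]
    - [[0,0,1.6],0]
    - [[0,0,2.2],0]
    - [[0,0,2.4],0]
    - [[0,0,2.58],0]
    - [[0,0,2.58],0]
    - [[0,0,2.58],0]
    - [[0,0,2.58],0]

```text
time: 4.08
tool_pos: [0.5525, -0.0594, 0.0779]
tool_rot: [3.14, 0.001, 2.027]
contact_force: [0.1, 0.1, -0.3]
opening: 0.0915
grip_force: 0.0
```

Call:
step_arm:
  motion:
    - [[0,0,0],0]
    - [[0,0,0],0]
    - [[0,0,0],0]
    - [[0,0,0],0]
    - [[0,0,0],0]
    - [[0,0,0],0]
  hand: 255
  squeeze: 5

```text
time: 4.82
tool_pos: [0.5512, -0.0596, 0.0768]
tool_rot: [-3.14, -0.0, 2.027]
contact_force: [-4.1, -1.8, 1.3]
opening: 0.0461
grip_force: 5.0
```

```bash
python3 - <<'E'
from h import *
o=robot.observe();print({k:np.round(o[k],4) for k in('time','qpos','tool_pos','tool_rot','contact_force','torque','opening','grip_force')})
E
```

```text
{'time': np.float64(4.825), 'qpos': array([-2.4550e-01,  5.7970e-01,  1.6475e+00, -9.0000e-04,  9.1580e-01,
       -7.0100e-01]), 'tool_pos': array([ 0.5512, -0.0596,  0.0768]), 'tool_rot': array([-3.1400e+00, -3.0000e-04,  2.0269e+00]), 'contact_force': array([-4.1273, -1.7784,  1.2564]), 'torque': array([-0.3749,  0.462 ,  0.0063]), 'opening': np.float64(0.0461), 'grip_force': np.float64(4.9808)}
```

Opening is 46.1 mm, so the jaws are on flats. I'll ease sideways, then grip fully.

Call:
step_arm:
  motion:
    - [[0,-0.012,0],0]
    - [[0,-0.012,0],0]
    - [[0,-0.012,0],0]

```text
time: 5.2
tool_pos: [0.5512, -0.0596, 0.0768]
tool_rot: [-3.141, -0.0, 2.027]
contact_force: [-1.7, -2.1, 0.6]
opening: 0.0462
grip_force: 5.0
```

Call:
step_arm:
  motion:
    - [[0,0,0],0]
    - [[0,0,0],0]
    - [[0,0,0],0]
  squeeze: 60

```text
time: 5.58
tool_pos: [0.5512, -0.0596, 0.0769]
tool_rot: [-3.141, 0.0, 2.027]
contact_force: [-2.1, -1.9, 1.1]
opening: 0.0454
grip_force: 59.9
```

```bash
cat > o.py <<'E'
from h import *
o=robot.observe();print({k:np.round(o[k],3).tolist() for k in('time','tool_pos','tool_rot','contact_force','torque','opening','grip_force')},'q6',o['qpos'][5].round(3),o['joint_efforts'][5].round(3))
E
python3 o.py
```

```text
{'time': 5.575, 'tool_pos': [0.551, -0.06, 0.077], 'tool_rot': [-3.141, 0.0, 2.027], 'contact_force': [-2.077, -1.868, 1.123], 'torque': [-0.176, 0.167, -0.051], 'opening': 0.045, 'grip_force': 59.893} q6 -0.702 -0.041
```

Call:
step_arm:
  motion:
    - [[0,0,0.002],0.15]
    - [[0,0,0.005],0.3]
    - [[0,0,0.007],0.45]
    - [[0,0,0.01],0.6]
    - [[0,0,0.012],0.75]
    - [[0,0,0.014],0.9]
    - [[0,0,0.014],0.9]
    - [[0,0,0.014],0.9]

```text
time: 6.58
tool_pos: [0.5511, -0.0597, 0.076]
tool_rot: [-3.141, 0.0, 1.13]
contact_force: [-2.8, -2.5, 0.5]
opening: 0.0456
grip_force: 59.9
```

```bash
python3 o.py
```

```text
{'time': 6.575, 'tool_pos': [0.551, -0.06, 0.076], 'tool_rot': [-3.141, 0.0, 1.13], 'contact_force': [-2.822, -2.516, 0.455], 'torque': [-0.318, 0.489, -0.054], 'opening': 0.046, 'grip_force': 59.899} q6 0.195 -0.055
```

Call:
step_arm:
  motion:
    - [[0,0,0.001],0.05]
    - [[0,0,0.0015],0.1]
    - [[0,0,0.0025],0.15]
    - [[0,0,0.003],0.2]

```text
time: 7.08
tool_pos: [0.551, -0.0596, 0.0758]
tool_rot: [-3.141, 0.001, 0.928]
contact_force: [-3.9, -1.5, 0.8]
opening: 0.0457
grip_force: 59.9
```

```bash
python3 o.py
```

```text
{'time': 7.075, 'tool_pos': [0.551, -0.06, 0.076], 'tool_rot': [-3.141, 0.001, 0.928], 'contact_force': [-3.863, -1.545, 0.756], 'torque': [-0.296, 0.516, 0.07], 'opening': 0.046, 'grip_force': 59.868} q6 0.397 -0.449
```

Call:
step_arm:
  motion:
    - [[0,0,0.001],0.05]
    - [[0,0,0.0015],0.1]
    - [[0,0,0.0025],0.15]
    - [[0,0,0.003],0.2]

```text
time: 7.58
tool_pos: [0.551, -0.0596, 0.0756]
tool_rot: [-3.141, 0.001, 0.728]
contact_force: [-3.9, -1.3, 0.7]
opening: 0.0453
grip_force: 59.9
```

```bash
python3 o.py
```

```text
{'time': 7.575, 'tool_pos': [0.551, -0.06, 0.076], 'tool_rot': [-3.141, 0.001, 0.728], 'contact_force': [-3.853, -1.28, 0.653], 'torque': [-0.215, 0.538, 0.048], 'opening': 0.045, 'grip_force': 59.868} q6 0.597 -0.449
```

Call:
step_arm:
  motion:
    - [[0,0,0.001],0.05]
    - [[0,0,0.0015],0.1]
    - [[0,0,0.0025],0.15]
    - [[0,0,0.003],0.2]

```text
time: 8.07
tool_pos: [0.551, -0.0596, 0.0754]
tool_rot: [-3.141, 0.001, 0.528]
contact_force: [-3.0, -2.0, 0.9]
opening: 0.0454
grip_force: 59.9
```

```bash
python3 o.py
```

```text
{'time': 8.075, 'tool_pos': [0.551, -0.06, 0.075], 'tool_rot': [-3.141, 0.001, 0.528], 'contact_force': [-3.013, -1.983, 0.918], 'torque': [-0.25, 0.559, 0.145], 'opening': 0.045, 'grip_force': 59.868} q6 0.797 -0.449
```

Call:
step_arm:
  motion:
    - [[0,0,0.001],0.05]
    - [[0,0,0.0015],0.1]
    - [[0,0,0.0025],0.15]
    - [[0,0,0.003],0.2]

```text
time: 8.57
tool_pos: [0.5509, -0.0596, 0.0753]
tool_rot: [-3.141, 0.001, 0.328]
contact_force: [-3.9, -0.7, 2.5]
opening: 0.0459
grip_force: 59.9
```

```bash
python3 o.py
```

```text
{'time': 8.575, 'tool_pos': [0.551, -0.06, 0.075], 'tool_rot': [-3.141, 0.001, 0.328], 'contact_force': [-3.947, -0.714, 2.532], 'torque': [-0.235, 0.573, 0.104], 'opening': 0.046, 'grip_force': 59.859} q6 0.997 -0.4
```

Call:
step_arm:
  motion:
    - [[0,0,0.001],0.05]
    - [[0,0,0.0015],0.1]
    - [[0,0,0.0025],0.15]
    - [[0,0,0.003],0.2]

```text
time: 9.07
tool_pos: [0.5509, -0.0595, 0.0753]
tool_rot: [3.142, 0.001, 0.128]
contact_force: [-4.4, -0.9, 2.1]
opening: 0.0458
grip_force: 59.8
```

```bash
python3 o.py
```

```text
{'time': 9.075, 'tool_pos': [0.551, -0.06, 0.075], 'tool_rot': [3.142, 0.001, 0.128], 'contact_force': [-4.43, -0.893, 2.092], 'torque': [-0.229, 0.659, 0.148], 'opening': 0.046, 'grip_force': 59.848} q6 1.197 -0.33
```

Call:
step_arm:
  motion:
    - [[0,0,0.001],0.05]
    - [[0,0,0.0015],0.1]
    - [[0,0,0.0025],0.15]
    - [[0,0,0.003],0.2]

```text
time: 9.57
tool_pos: [0.5509, -0.0595, 0.0752]
tool_rot: [3.141, 0.001, -0.072]
contact_force: [-5.1, -0.0, 3.2]
opening: 0.0453
grip_force: 59.8
```

```bash
python3 o.py
```

```text
{'time': 9.575, 'tool_pos': [0.551, -0.059, 0.075], 'tool_rot': [3.141, 0.001, -0.072], 'contact_force': [-5.081, -0.036, 3.21], 'torque': [-0.189, 0.718, 0.302], 'opening': 0.045, 'grip_force': 59.836} q6 1.397 -0.24
```

Call:
step_arm:
  motion:
    - [[0,0,0.001],0.05]
    - [[0,0,0.0015],0.09]
    - [[0,0,0.002],0.13]

```text
time: 9.95
tool_pos: [0.5509, -0.0595, 0.0752]
tool_rot: [3.141, 0.001, -0.201]
contact_force: [-4.6, -0.9, 6.2]
opening: 0.0455
grip_force: 59.8
```

```bash
python3 o.py
```

```text
{'time': 9.95, 'tool_pos': [0.551, -0.059, 0.075], 'tool_rot': [3.141, 0.001, -0.201], 'contact_force': [-4.564, -0.925, 6.155], 'torque': [-0.129, 0.769, 0.326], 'opening': 0.046, 'grip_force': 59.829} q6 1.526 -0.079
```

Torque started climbing at about 1.7 rad, which confirms the 2.23 rad line-up. Now I release, lift and look.

Call:
step_arm:
  motion:
    - [[0,0,0],0]
    - [[0,0,0],0]
    - [[0,0,0],0]
    - [[0,0,0],0]
    - [[0,0,0],0]
  hand: 0

```text
time: 10.58
tool_pos: [0.5513, -0.0597, 0.0748]
tool_rot: [3.142, -0.0, -0.203]
contact_force: [-0.1, -1.2, 0.5]
opening: 0.0897
grip_force: 0.0
```

Call:
step_arm:
  motion:
    - [[0,0,-0.7],0]
    - [[0,0,-1.5],0]
    - [[-0.2,0,-2.1],0]
    - [[-0.6,0,-2.1],0]
    - [[-0.6,0,-2.1],0]
    - [[-0.6,0,-2.1],0]
    - [[-0.6,0,-2.1],0]

```text
time: 11.45
tool_pos: [0.5165, -0.0525, 0.2004]
tool_rot: [3.142, 0.0, -0.203]
contact_force: [0.4, -0.4, 0.3]
opening: 0.0919
grip_force: 0.0
```

```bash
python3 o.py; python3 - <<'E'
from h import *
snap('wrist','w2')
p=proj('w2',[.5512,-.0596,.09]);print(p)
x,y=map(int,p)
save('w2','w2b',(x-55,y-42,x+55,y+42),7); print(x-55,y-42)
E
```

```text
{'time': 11.45, 'tool_pos': [0.516, -0.053, 0.2], 'tool_rot': [3.142, 0.0, -0.203], 'contact_force': [0.356, -0.369, 0.344], 'torque': [0.018, 0.048, -0.012], 'opening': 0.092, 'grip_force': 0.0} q6 1.525 -0.0
[278.83950915 171.97238703]
223 129
```

View pics/w2b.png

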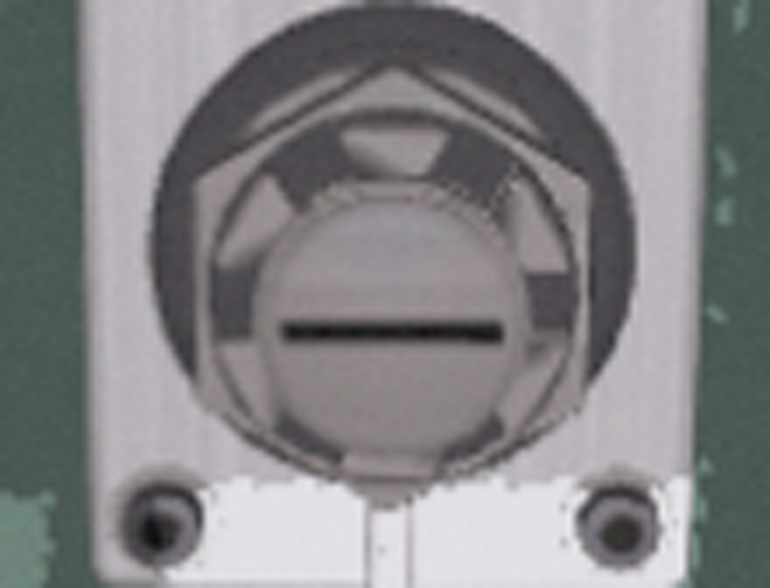

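The slots at left (235,305) and right (550,302) lie along the spindle line (283–502, 331), so the nut is aligned to within about 1°. On to the pin.

Call:
step_arm:
  motion:
    - [[0.07,3.5,0],-2.83]
    - [[0.07,3.5,0],-2.83]
    - [[0.07,3.5,0],-2.83]
    - [[0.07,3.5,0.2],-2.83]
    - [[0.07,3.5,0.5],-2.83]
    - [[0.07,3.5,0.5],-2.83]
    - [[0.07,3.5,0.5],-2.83]
    - [[0.07,3.5,0.5],-2.83]
    - [[0.07,3.5,0.5],-2.83]
    - [[0.07,3.5,0.5],-2.83]

```text
time: 12.75
tool_pos: [0.4779, -0.2591, 0.1704]
tool_rot: [-3.141, -0.0, 1.622]
contact_force: [-0.4, -0.4, 0.1]
opening: 0.0922
grip_force: 0.0
```

```bash
python3 o.py
```

```text
{'time': 12.75, 'tool_pos': [0.478, -0.259, 0.17], 'tool_rot': [-3.141, -0.0, 1.622], 'contact_force': [-0.404, -0.42, 0.107], 'torque': [-0.011, -0.107, -0.057], 'opening': 0.092, 'grip_force': 0.0} q6 -0.689 1.99
```

Call:
step_arm:
  motion:
    - [[0,0,0],-1.0]
    - [[0,0,0],-1.0]
    - [[0,0,0],-1.0]
    - [[0,0,0],-1.0]
    - [[0,0,0],-1.0]
    - [[0,0,0],-1.0]
    - [[0,0,0],-1.0]
    - [[0,0,0],-1.0]

```text
time: 13.75
tool_pos: [0.4778, -0.259, 0.1706]
tool_rot: [-3.142, -0.0, 2.615]
contact_force: [0.2, 0.4, 0.2]
opening: 0.0919
grip_force: 0.0
```

```bash
python3 o.py; python3 - <<'E'
from h import *
snap('wrist','w3')
pts=[proj('w3',p) for p in([.400,-.215,.007],[.4571,-.2465,.007],[.496,-.269,.007])];print(np.round(pts,1))
x,y=map(int,pts[1]); 
save('w3','w3b',(x-70,y-70,x+70,y+70),4); print(x-70,y-70)
E
```

```text
{'time': 13.75, 'tool_pos': [0.478, -0.259, 0.171], 'tool_rot': [-3.142, -0.0, 2.615], 'contact_force': [0.199, 0.35, 0.244], 'torque': [0.074, -0.178, 0.029], 'opening': 0.092, 'grip_force': 0.0} q6 -1.682 -0.008
[[277.5 105.8]
 [279.1 174.7]
 [279.2 219.6]]
209 104
```

View pics/w3b.png

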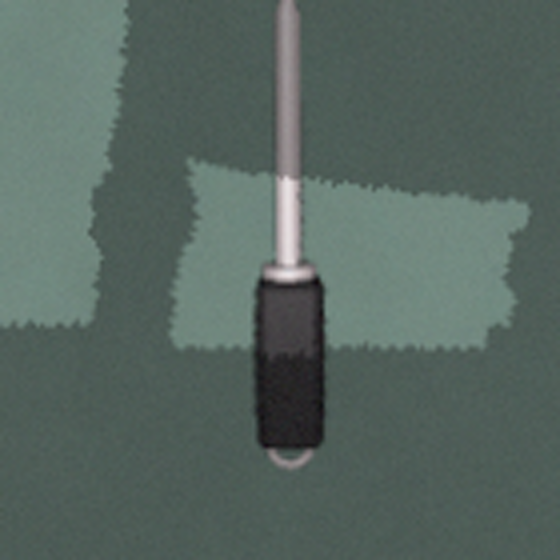

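The pin lies nearly along the tool x axis: tip (287,-2), shoulder (288,265) and grip end (290,447) in the crop.

```bash
python3 - <<'E'
from h import *
A=lambda u,v,z: atz('w3',209+(u-1.5)/4,104+(v-1.5)/4,z)
t,s,e=A(287,-2,.007),A(288,266,.009),A(290,447,.012)
print(t,s,e,np.linalg.norm((t-s)[:2]),np.linalg.norm((s-e)[:2]))
print('yaw',np.arctan2(*(t-s)[1::-1]),np.arctan2(*(t-e)[1::-1]))
d=(t-e)[:2];d/=np.linalg.norm(d)
g=(t[:2]+s[:2]+e[:2])/3; # axis pts
sh=t[:2]-d*.064; sh2=e[:2]+d*.045; print(sh,sh2)
o=robot.observe();y=o['tool_rot'][2]; gc=(sh+sh2)/2-d*.024
D=gc-o['tool_pos'][:2]; print('grip ctr',gc,'tool dx dy',D@[np.cos(y),np.sin(y)],D@[np.sin(y),-np.cos(y)])
E
```

```text
[ 0.39915735 -0.21141276  0.007     ] [ 0.45370201 -0.24284613  0.009     ] [ 0.49176866 -0.26438814  0.012     ] 0.06295376795382963 0.04373932071588325
yaw 2.6187917331656942 2.622001984614961
[ 0.45471079 -0.24319035] [ 0.45270765 -0.24204452]
grip ctr [ 0.47454176 -0.25453403] tool dx dy 0.005041611348925917 0.002197437826052237
```

Call:
step_arm:
  motion:
    - [[0.084,0.037,0.8],0]
    - [[0.084,0.037,1.6],0]
    - [[0.084,0.037,2.2],0]
    - [[0.084,0.037,2.4],0]
    - [[0.084,0.037,2.5],0]
    - [[0.084,0.037,2.5],0]
    - [[0.084,0.037,2.5],0]

```text
time: 14.68
tool_pos: [0.4752, -0.255, 0.0221]
tool_rot: [-3.141, 0.002, 2.616]
contact_force: [-0.2, 0.1, 0.2]
opening: 0.0915
grip_force: 0.0
```

Call:
step_arm:
  motion:
    - [[0,0,0],0]
    - [[0,0,0],0]
    - [[0,0,0],0]
    - [[0,0,0],0]
    - [[0,0,0],0]
    - [[0,0,0],0]
    - [[0,0,0],0]
  hand: 255
  squeeze: 30

```text
time: 15.55
tool_pos: [0.4745, -0.2544, 0.0209]
tool_rot: [-3.142, 0.0, 2.616]
contact_force: [-0.8, 0.9, -0.7]
opening: 0.0263
grip_force: 0.0
```

```bash
python3 o.py
```

```text
{'time': 15.55, 'tool_pos': [0.474, -0.254, 0.021], 'tool_rot': [-3.142, 0.0, 2.616], 'contact_force': [-0.767, 0.948, -0.663], 'torque': [0.027, -0.141, -0.029], 'opening': 0.026, 'grip_force': 0.0} q6 -1.68 0.0
```

Call:
step_arm:
  motion:
    - [[0,0,0],0]
    - [[0,0,0],0]
    - [[0,0,0],0]
    - [[0,0,0],0]

```text
time: 16.05
tool_pos: [0.4745, -0.2545, 0.0209]
tool_rot: [-3.141, 0.0, 2.616]
contact_force: [-0.5, 0.2, -0.2]
opening: 0.0155
grip_force: 30.0
```

Call:
step_arm:
  motion:
    - [[0,0,-0.1],0]
    - [[0,0,-0.4],0]
    - [[0,0,-0.8],0]
    - [[0,0,-1.2],0]
    - [[0,0,-1.3],0]
    - [[0,0,-1.3],0]
    - [[0,0,-1.3],0]

```text
time: 16.92
tool_pos: [0.474, -0.2541, 0.0979]
tool_rot: [3.141, -0.002, 2.616]
contact_force: [-0.1, -0.3, -1.0]
opening: 0.0155
grip_force: 30.0
```

```bash
python3 - <<'E'
from h import *
o=robot.observe();y=o['tool_rot'][2];D=np.array([.5244,-.1899])-o['tool_pos'][:2];print(o['tool_pos'],o['opening'],D@[np.cos(y),np.sin(y)]/.06,D@[np.sin(y),-np.cos(y)]/.06,y-1.368)
E
```

```text
[ 0.47399049 -0.25408961  0.09793876] 0.015511282503690126 -0.19027679897527855 1.3469188814649324 1.2482055440617883
```

Call:
step_arm:
  motion:
    - [[0,0,0],0.18]
    - [[0,0,0],0.36]
    - [[0,0,0],0.54]
    - [[0,0,0],0.72]
    - [[0,0.3,0],0.9]
    - [[-0.1,0.7,0],1.08]
    - [[-0.19,1.1,0],1.248]
    - [[-0.19,1.35,0],1.248]
    - [[-0.19,1.35,0],1.248]
    - [[-0.19,1.35,0],1.248]

```text
time: 18.18
tool_pos: [0.5244, -0.1905, 0.0986]
tool_rot: [-3.141, 0.0, 1.37]
contact_force: [0.4, 0.0, -1.6]
opening: 0.0155
grip_force: 30.0
```

```bash
python3 o.py; python3 - <<'E'
from h import *
for n in('wrist','scene','side'): snap(n,n+'4')
o=robot.observe()
p=proj('wrist4',o['tool_pos']+np.array([.2016*.088,.9795*.088,-.0139]));print('tip',p); print(proj('wrist4',[.5512,-.0596,.104]))
save('wrist4','w4a',(195,60,365,230),2.9)
save('scene4','w4b',(200,180,300,260),3)
save('side4','w4c',(200,135,300,220),3)
a,b,c=[cv2.imread('pics/w4%s.png'%k) for k in'abc']
I=np.zeros((500,800,3),np.uint8);I[:493,:493]=a[:493,:493];I[:240,495:795]=b[:240];I[242:497,495:795]=c[:255]
cv2.imwrite('pics/m4.png',I)
E
```

```text
{'time': 18.175, 'tool_pos': [0.524, -0.19, 0.099], 'tool_rot': [-3.141, 0.0, 1.37], 'contact_force': [0.361, 0.021, -1.574], 'torque': [-0.002, -0.094, -0.03], 'opening': 0.016, 'grip_force': 29.992} q6 -0.284 -0.026
tip [280.49521135  99.18901513]
[280.00451783  -6.76797304]
```

View pics/m4.png

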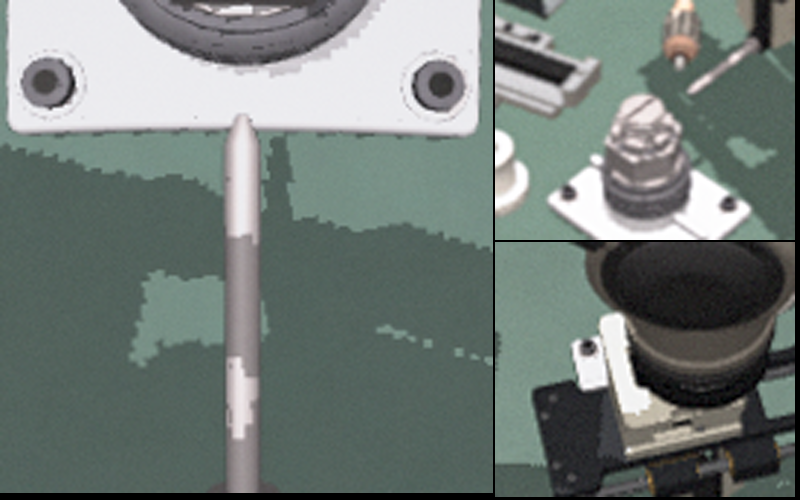

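```bash
python3 - <<'E'
from h import *
o=robot.observe();d=np.array([np.cos(1.37),np.sin(1.37),0])
for z in(.081,.085,.089):print(z,(proj('scene4',np.r_[(o['tool_pos']+.088*d)[:2],z])-[200,180])*3+[495,0])
s=proj('scene4',[.5512,-.0596,.104]);print((s-[200,180])*3+[495,0])
save('scene4','z',(255,190,295,220),20)
E
```

```text
0.081 [690.11944108  94.41127244]
0.085 [689.94285304  90.18884936]
0.089 [689.76524155  85.94195421]
[642.15073586 104.78864207]
```

View pics/z.png

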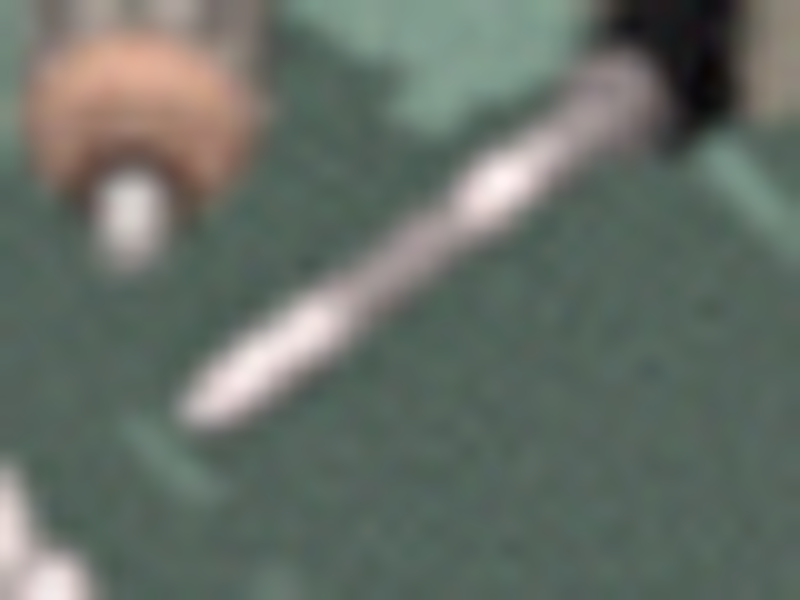

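Tip is where predicted to within about 1 mm (185,415 in crop). I advance gently, watching the force.

Call:
step_arm:
  motion:
    - [[0.15,0,-0.007],0]
    - [[0.3,0,-0.007],0]
    - [[0.35,0,-0.007],0]
    - [[0.4,0,-0.007],0]
    - [[0.43,0,-0.007],0]
    - [[0.43,0,-0.007],0]

```text
time: 19.08
tool_pos: [0.5302, -0.1648, 0.0993]
tool_rot: [-3.142, 0.0, 1.368]
contact_force: [0.1, 0.3, -0.3]
opening: 0.0155
grip_force: 30.0
```

Call:
step_arm:
  motion:
    - [[0.03,0,0],0]
    - [[0.05,0,0],0]
    - [[0.07,0,0],0]
    - [[0.09,0,0],0]
    - [[0.09,0,0],0]

```text
time: 19.7
tool_pos: [0.5313, -0.1594, 0.0993]
tool_rot: [3.142, 0.0, 1.368]
contact_force: [-0.4, -1.3, -0.6]
opening: 0.0158
grip_force: 30.0
```

Call:
step_arm:
  motion:
    - [[0.02,0,0],0]
    - [[0.04,0,0],0]
    - [[0.06,0,0],0]
    - [[0.06,0,0],0]

```text
time: 20.2
tool_pos: [0.532, -0.1559, 0.0993]
tool_rot: [3.142, 0.0, 1.368]
contact_force: [-0.6, 0.0, -1.2]
opening: 0.0155
grip_force: 30.0
```

Call:
step_arm:
  motion:
    - [[0.05,0,0],0]
    - [[0.1,0,0],0]
    - [[0.15,0,0],0]
    - [[0.2,0,0],0]
    - [[0.2,0,0],0]

```text
time: 20.82
tool_pos: [0.5344, -0.144, 0.0993]
tool_rot: [-3.142, 0.0, 1.369]
contact_force: [-0.4, 0.9, -0.6]
opening: 0.0154
grip_force: 30.0
```

Call:
step_arm:
  motion:
    - [[0.05,0,0],0]
    - [[0.1,0,0],0]
    - [[0.15,0,0],0]
    - [[0.2,0,0],0]
    - [[0.25,0,0],0]
    - [[0.25,0,0],0]

```text
time: 21.58
tool_pos: [0.5374, -0.1293, 0.0993]
tool_rot: [3.142, 0.0, 1.368]
contact_force: [0.6, 0.1, -0.4]
opening: 0.0158
grip_force: 30.0
```

```bash
python3 o.py
```

```text
{'time': 21.575, 'tool_pos': [0.537, -0.129, 0.099], 'tool_rot': [3.142, 0.0, 1.368], 'contact_force': [0.59, 0.102, -0.446], 'torque': [-0.059, -0.112, 0.079], 'opening': 0.016, 'grip_force': 29.992} q6 -0.172 0.032
```

Call:
step_arm:
  motion:
    - [[0.06,0,0],0]
    - [[0.12,0,0],0]
    - [[0.18,0,0],0]
    - [[0.24,0,0],0]
    - [[0.3,0,0],0]
    - [[0.33,0,0],0]
    - [[0.33,0,0],0]

```text
time: 22.45
tool_pos: [0.5414, -0.11, 0.0993]
tool_rot: [3.142, 0.0, 1.368]
contact_force: [-0.3, 0.2, -0.6]
opening: 0.0157
grip_force: 30.0
```

Call:
step_arm:
  motion:
    - [[0,0,0],0]
    - [[0.02,0,0],0]
    - [[0.04,0,0],0]
    - [[0.06,0,0],0]
    - [[0.06,0,0],0]
  squeeze: 7

```text
time: 23.08
tool_pos: [0.5422, -0.1065, 0.0993]
tool_rot: [3.141, 0.0, 1.368]
contact_force: [0.6, -0.5, -0.2]
opening: 0.0159
grip_force: 7.0
```

Call:
step_arm:
  motion:
    - [[0.015,0,0],0]
    - [[0.03,0,0],0]
    - [[0.045,0,0],0]
    - [[0.045,0,0],0]

```text
time: 23.58
tool_pos: [0.5426, -0.1046, 0.0994]
tool_rot: [3.141, 0.001, 1.368]
contact_force: [-1.3, -4.7, -0.7]
opening: 0.0158
grip_force: 7.0
```

```bash
python3 o.py
```

```text
{'time': 23.575, 'tool_pos': [0.543, -0.105, 0.099], 'tool_rot': [3.141, 0.001, 1.368], 'contact_force': [-1.348, -4.702, -0.653], 'torque': [-0.875, 0.153, 0.052], 'opening': 0.016, 'grip_force': 6.996} q6 -0.125 0.016
```

Shoulder contact felt at about 5 N, so I release and lift away.

Call:
step_arm:
  motion:
    - [[0,0,0],0]
    - [[0,0,0],0]
    - [[0,0,0],0]
    - [[0,0,0],0]
    - [[0,0,0],0]
    - [[0,0,0],0]
  hand: 120

```text
time: 24.32
tool_pos: [0.5427, -0.104, 0.0993]
tool_rot: [3.142, 0.0, 1.368]
contact_force: [-1.4, -0.2, 1.2]
opening: 0.0487
grip_force: 0.0
```

Call:
step_arm:
  motion:
    - [[0,0,-0.3],0]
    - [[0,0,-0.8],0]
    - [[0,0,-1.5],0]
    - [[-0.6,0,-2.0],0]
    - [[-1.2,0,-2.0],0]
    - [[-1.2,0,-2.0],0]
    - [[-1.2,0,-2.0],0]
    - [[-1.2,0,-2.0],0]

```text
time: 25.32
tool_pos: [0.5282, -0.1735, 0.219]
tool_rot: [-3.141, -0.0, 1.369]
contact_force: [0.7, 0.5, 0.4]
opening: 0.0487
grip_force: 0.0
```

```bash
python3 o.py; python3 - <<'E'
from h import *
for n in('wrist','scene'): snap(n,n+'5')
save('wrist5','w5a',(195,60,365,260),2.9)
save('scene5','w5b',(210,190,285,270),4)
a,b=[cv2.imread('pics/w5%s.png'%k) for k in'ab']
I=np.zeros((590,800,3),np.uint8);I[:580,:493]=a[:580,:493];I[:320,495:795]=b[:320]
cv2.imwrite('pics/m5.png',I)
E
```

```text
{'time': 25.325, 'tool_pos': [0.528, -0.174, 0.219], 'tool_rot': [-3.141, -0.0, 1.369], 'contact_force': [0.719, 0.455, 0.357], 'torque': [-0.006, -0.09, 0.044], 'opening': 0.049, 'grip_force': 0.0} q6 -0.254 0.005
```

View pics/m5.png

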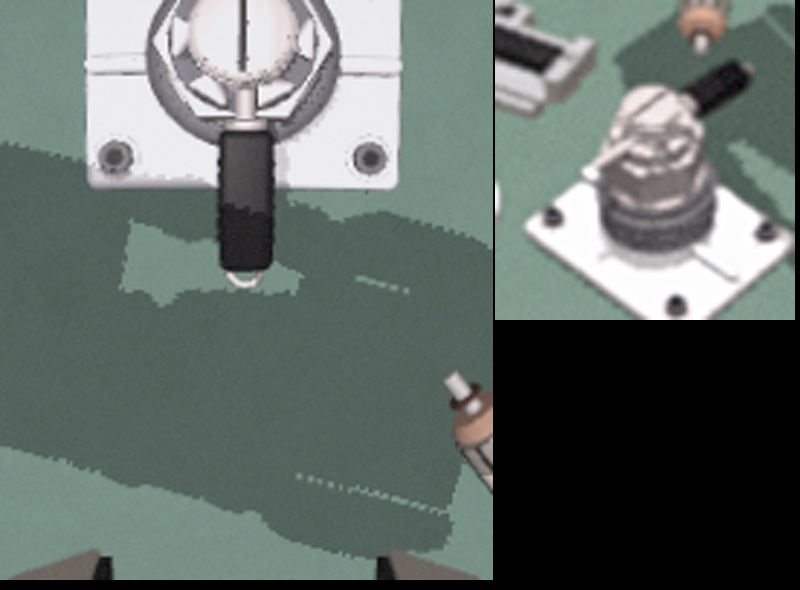

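The pin is through: its tip shows at (592,172) in the scene inset, and the collar at (245,122) sits against the nut's flat. A quick distance check first.

```bash
python3 - <<'E'
from h import *
s=atz('wrist5',195+245/2.9,60+120/2.9,.086); t=atz('scene5',210+(588-495)/4,190+173/4,.085)
c=np.array([.5512,-.0596]); d=np.array([.2016,.9795]);n=np.array([.9795,-.2016])
for p in(s,t): print((p[:2]-c)@d,(p[:2]-c)@n)
E
```

```text
-0.02416930702361307 0.0005429612744037305
0.0442676999326404 0.0015179451073942137
```

Shoulder is about 24 mm from the axis and the tip about 41–44 mm beyond it, both within the limits. Handing in.

```bash
python3 -c "
from cell import robot
print(robot.hand_in())"
```

```text
the job is handed in; nothing more can be done
None
```

I handed the job in, with no verdict returned: the nut is on the first slot line-up after the washer began to tighten (slots within about 1°), and the pin is through with its shoulder about 24 mm from the spindle axis and released. The nip force couldn't be measured; from the torque the nut is about 0.5 rad past first touch, the low end of the stated range.

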